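Clip a brass bar and hold the loupe over it in focus

TASK

Get the brass bar ready to look at under the loupe: lay it across the two forks of the clip fixture with its middle midway between the forks, push it down past the sprung jaw until it sits on the bottom of both forks with the jaw closed over it, and let go. Then pick up the loupe and finish while holding it, level and still, with the centre of the lens straight above the middle of the bar and the lens at the height of the pointer on the gauge post; the loupe is carried by the gripper alone. Do not shift the pointer, and leave the other tools where they are.

Things in the scene. Friction and masses are not known exactly. Their poses are not given: they have to be found in the camera images.
- bar: Square brass bar, 12 x 12 x 110 mm, about 0.13 kg, lying loose on the bench in front of the fixture, on the robot's side. Origin: centre of its underside; its y axis runs along its length (either way round is good), z up.
- bar_mid (a point): The centre of the brass bar (6 mm above its underside as it lies).
- fixture: Clip fixture, fixed to the bench: grey base plate 70 mm (x) by 225 mm (y = -70 to +155 mm), 10 mm thick. Origin on the bench below the clip's middle; z up; y runs along the seated bar towards the gauge post. Steel forks stand at y = +38 and -38 mm, 10 mm thick: a 66 mm gap between them for fingers, down to the base. Round post, 8 mm thick, top 168 mm above the bench, at x = 0, y = +135 mm.
- clip_seat (a point): Midway between the forks, at the level of the slot bottoms (30 mm above the bench), axes of the fixture. Seated, the bar's centre is 6 mm above this point. Each fork's slot, open at the top, is 14 mm wide in x (faces at x = +7 and -7 mm), straight up to 45 mm above the bench, then flares to about 28 mm wide at 58 mm.
- clip_jaw (a joint): Sprung jaw: dark shaft along the fixture's y at x = +14 mm, 14 mm above the bench, with two upright arms just outside the forks (y = +49 and -49 mm). 0 rad = closed (sprung shut); grows to 0.5 as the arms swing out to +x; about 0.15 lets the bar pass. Pushing the bar straight down swings it aside, with about 3 to 10 N; it snaps back over the bar once that is down.
- jaw_nose (a point): Tip of the nose on the jaw arm nearer the post. Each arm has such a nose, 8 mm thick along y, sloped on top, reaching over the bar's path from the +x side to x = +2 mm, 44 to 66 mm above the bench.
- focus_collar (a joint): Brass collar with pointer on the gauge post: its height setting, 0 to 0.045 m, different each time; at 0 the pointer is 105 mm above the bench. Stiff (4 N); not to be moved.
- focus_mark (a point): Tip of the flat brass pointer (3 mm thick, reaches 40 mm from the post towards the clip, so its tip is 95 mm from the clip's middle). Its height is the focal height for the lens. Axes of the fixture, z up.
- block: Brown wooden block 60 x 90 x 35 mm fixed to the bench to the right of the fixture; the loupe lies on its top. Origin: centre of its underside.
- loupe: Loupe, 0.08 kg: lens in a steel rim (49 mm across, 16 mm high) on a straight black handle. It lies flat, rim on the wooden block, handle sticking out over its edge towards the robot, 35 mm above the bench. Origin: centre of the rim's underside; z: lens axis, up; handle along -x: flat-sided, 14 mm wide (y), 16 mm high, 36 to 124 mm from the lens centre. Most weight is in the rim.
- lens_center (a point): Centre of the lens, 8 mm above the underside of the loupe.
- loupe_grip (a point): A good place to grip the handle: 75 mm from the lens centre, at mid-height of the handle (8 mm above its underside).
- pliers_blue: Blue-handled pliers, 51 x 165 x 14 mm, a bystander behind the wooden block. Origin: centre of its underside.
- marker: Black and white marker pen, 17 x 135 x 16 mm, a bystander near the bench's front edge. Origin: centre of its underside.
- wrench_a: Steel open-ended wrench, 25 x 171 x 5 mm, a bystander at the back left. Origin: centre of its underside.
- tape_roll: Roll of tape, 104 x 102 x 25 mm, a bystander at the back right. Origin: centre of its underside.
There are look-alikes about, which are no part of the job. Several things have the shape of the block; the one meant has the colours described above.

How it is judged:
By the outcome, as a careful person would: the job done as asked, in the order asked, and still so for the second after the job is handed in, while the arm keeps its last pose, push and grip.
It also fails if it takes over 64 s, if anything falls off the work surface, if the arm or the gripper's body presses on something with over 40 N, if the wrist force passes 120 N, or if a joint passes its speed limit or range.

ROBOT

A 7-joint arm with a two-finger parallel gripper is mounted at the origin on a cart in front of the work surface, level with it; the furniture and walls round the work are solid. World frame = base frame: x ahead of the robot, y to its left, z up, the work surface at z = 0. Lengths are in m, angles in degrees, forces in N, time in s.
With the tool pointing down it reaches from about 0.4 to 0.925 m from the base axis. Payload 4.1 kg.
Tool frame: the origin (TCP) lies midway between the tips of the shut fingers; the grasp point (between the pads) lies 19 mm behind it; z points along the fingers, y is the direction in which the jaws open and shut (so a half turn about z gives the same grasp; the last joint's range is limited). The gripper opens to 85 mm and grips with 20 to 120 N. Pads are 22 mm wide; open, the fingers measure 114 mm over their backs; the gripper's body (76 mm by 85 mm) begins 54 mm behind the grasp point. The pads swing forward as they close: fully open they stand 13 mm farther back than shut.
Start: joints at [-78.839, 22.827, 2.584, 88.041, -1.071, 69.15, -2.905], TCP at [0.188, 0.622, 0.231] pointing down, gripper open.
Joint ranges: [-161.44, 161.44], [-28.35, 127.94], [-78.24, 83.42], [0, 140.83], [-78.03, 258.03], [13.02, 114.36], [-168.23, 168.23]. Speed limits (degrees/s): [147.25, 147.25, 180, 180, 180, 180, 180].

INTERFACE

Orientations are given as a 3x3 rotation matrix whose columns are the frame's x, y, z axes.
In Python, from plant import arm gives the robot as it stands. The module is installed in compiled form; this text tells all that it offers. Calls block until the motion is done:
- arm.move_ptp(position, orientation): joint-space move of the TCP to a pose.
- arm.move_straight(position, ori=None, vel=0.15): straight line of the TCP; ori=None keeps the orientation; vel is the mean speed in m/s.
- arm.movej(angles): joint-space move.
- arm.gripper_to(opening, force=None): finger opening in m; force is the grip in N (None keeps the last); returns when the fingers have stopped.
- arm.hold(seconds).
- arm.solve_ik(position, orientation): joint angles nearest the present ones, or None.
- arm.read_camera(name): name is "scene" or "top"; returns a dict with "img" (420x560x3 uint8, blue, green, red), "fx", "fy", "cx", "cy" (pixels), "dist_coeffs" ([k1, k2, p1, p2, k3] as OpenCV has them; the pictures are not rectified), "rvec" (rotation vector, rad) and "tvec" (3), from world to camera coordinates, as OpenCV has them. Camera axes: x right, y down, z forward; pixel columns grow to the right and rows downward; lengths in m; the calibration is good to about 2 mm. A picture is of the moment at which its call begins. There is no depth.
A pose or a line that the arm cannot do raises arm.Unreachable and nothing moves.
- arm.job_done(): hands the job in, once; it reports no verdict.
Readings, each from a call of its own:
- arm.get_t(): time.
- arm.get_joint_positions(): joint angles.
- arm.get_joint_vel(): joint speeds.
- arm.get_joint_torque(): joint torques, N m.
- arm.get_tool_pos(): TCP position.
- arm.get_orientation(): TCP orientation.
- arm.get_force(): force on the tool from outside, world axes, zero at the start.
- arm.get_ft_torque(): the same for the moment, N m.
- arm.get_opening(): finger opening in m.
Only numpy, scipy, OpenCV 4.12 (cv2) and the standard library are available. Lean on these libraries where they do the work, as an engineer would, in place of code of your own. Each camera call takes 0.05 s, during which the arm holds its last target. There are 200 camera calls.

## Working session

There is one attempt and no reset: what is moved stays moved. The work goes in short steps, each a Python script; the robot and the scene stay as the last script left them, time stands still between calls to the robot, and variables do not carry over. Pictures are saved under pics/ and viewed, about 8 in all and at most 12, crops included, and the job is handed in when it is done.

```bash
mkdir -p pics; cat > h.py <<'E'
import numpy as np, cv2
from plant import arm
def cam(n,f=None):
    c=arm.read_camera(n)
    if f: cv2.imwrite('pics/'+f,c['img'])
    c['K']=np.array([[c['fx'],0,c['cx']],[0,c['fy'],c['cy']],[0,0,1]]);c['D']=np.array(c['dist_coeffs'],float)
    c['R']=cv2.Rodrigues(np.array(c['rvec'],float))[0];c['t']=np.array(c['tvec'],float).ravel()
    return c
def ray(c,uv):
    p=cv2.undistortPoints(np.array([[uv]],float),c['K'],c['D']).ravel()
    return -c['R'].T@c['t'], c['R'].T@np.array([p[0],p[1],1])
def at_z(c,uv,z):
    o,d=ray(c,uv);return o+d*(z-o[2])/d[2]
def proj(c,P):
    return cv2.projectPoints(np.array(P,float).reshape(-1,1,3),np.array(c['rvec'],float),np.array(c['tvec'],float),c['K'],c['D'])[0].reshape(-1,2)
E
python3 - <<'E'
from h import *
for n in('scene','top'):
    c=cam(n,n+'0.png');print(n,-c['R'].T@c['t'],c['R'][2],c['fx'])
E
```

```text
scene [ 0.11893673 -0.90615759  1.02029854] [ 0.33268498  0.66236798 -0.67125953] 464.2532514262077
top [0.49018057 0.03152881 1.10822318] [ 0.0958921   0.00915117 -0.99534967] 414.4474811340945
```

View pics/scene0.png

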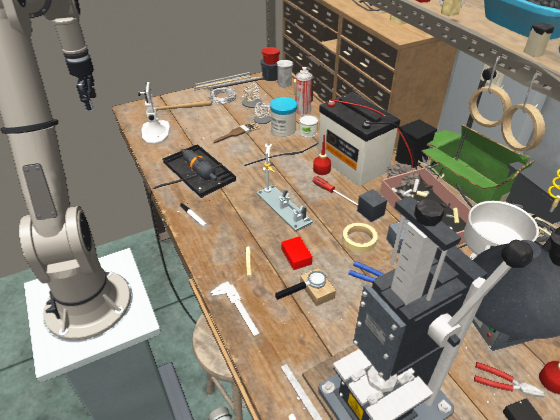

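View pics/top0.png

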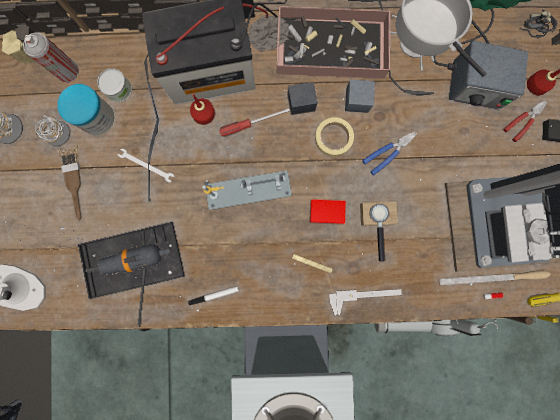

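The scene view shows the fixture at about (285,205), the bar at (249,261) and the loupe at (317,280). In the top view the fixture is at (250,190), the bar at (312,264), and the loupe lens at (380,213) with its handle running to (381,258). I'll zoom in on both.

```bash
python3 - <<'E'
import cv2
a=cv2.imread('pics/top0.png')[165:277,197:407];cv2.imwrite('pics/tc.png',cv2.resize(a,(798,426),interpolation=cv2.INTER_CUBIC)) # 3.8
a=cv2.imread('pics/scene0.png')[135:305,235:345];a=cv2.resize(a,None,fx=3.5,fy=3.5,interpolation=cv2.INTER_CUBIC)
b=cv2.imread('pics/scene0.png')[135:235,250:320];b=cv2.resize(b,None,fx=5.8,fy=5.8,interpolation=cv2.INTER_CUBIC)
import numpy as np
o=np.zeros((600,800,3),np.uint8);o[:a.shape[0],:a.shape[1]]=a[:600];o[:b.shape[0],390:390+b.shape[1]]=b;cv2.imwrite('pics/sc.png',o)
E
```

```text
(no output)
```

View pics/tc.png

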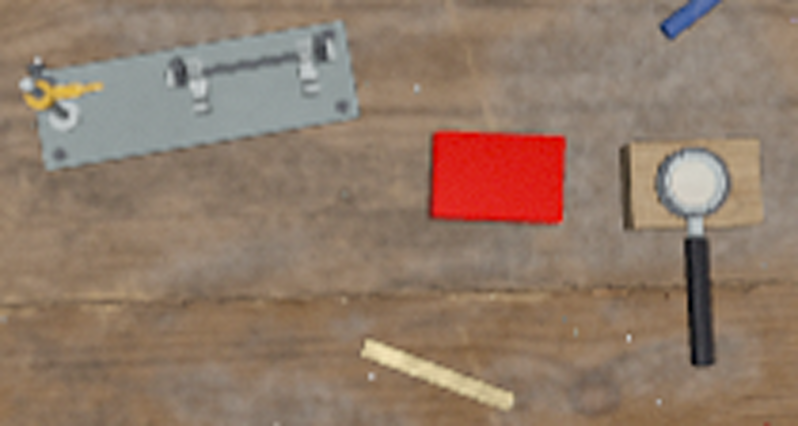

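View pics/sc.png

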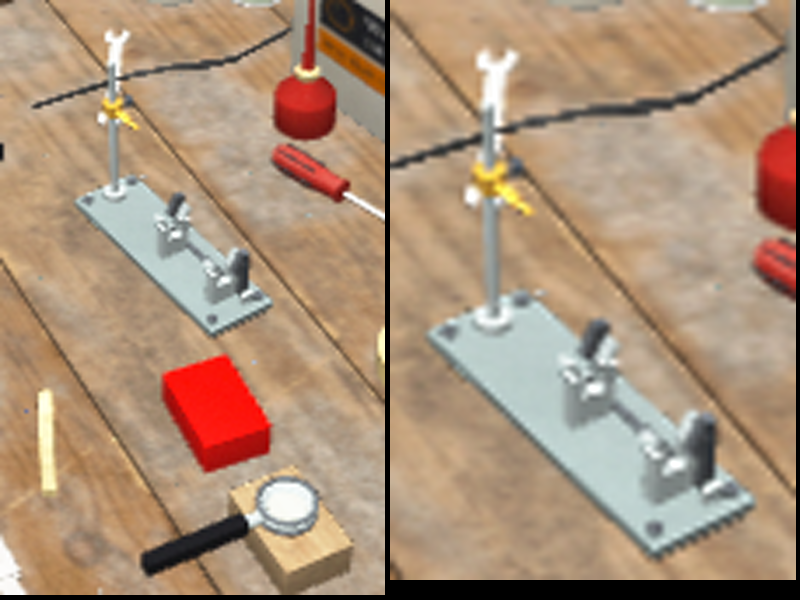

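The top crop (3.8x) shows the bar ends at about (366,348) and (511,401), the lens at (693,183), the handle end at (703,364), the pointer tip at (102,86) and the plate corners. The scene crop shows the plate corners at (428,330), (525,291), (753,497) and (655,543), the pointer tip at (532,213) and the lens at (288,503). Next I'll fit the poses.

```bash
cat > fit.py <<'E'
from h import *
from scipy.optimize import least_squares
T=cam('top');S=cam('scene')
tc=lambda U,V:((U+.5)/3.8-.5+197,(V+.5)/3.8-.5+165)
s1=lambda U,V:((U+.5)/3.5-.5+235,(V+.5)/3.5-.5+135)
s2=lambda U,V:((U-389.5)/5.8-.5+250,(V+.5)/5.8-.5+135)
def fx(p):
    x,y,a=p[:3];R=np.array([[np.cos(a),-np.sin(a),0],[np.sin(a),np.cos(a),0],[0,0,1]])
    return lambda q:R@np.array(q)+[x,y,0]
obs=[(T,tc(47,168),(-.035,.155,.005)),(T,tc(358,116),(-.035,-.07,.01)),(T,tc(342,21),(.035,-.07,.01)),
(S,s2(428,331),(-.035,.155,.01)),(S,s2(525,291),(.035,.155,.01)),(S,s2(753,498),(.035,-.07,.01)),(S,s2(655,543),(-.035,-.07,.01)),
(T,tc(102,87),'p'),(S,s2(532,213),'p')]
def res(p):
    f=fx(p);return np.concatenate([proj(c,f((0,.095,p[3]) if q=='p' else q))[0]-uv for c,uv,q in obs])
r=least_squares(res,[.65,.1,.1,.12],loss='soft_l1',f_scale=.7)
if __name__=='__main__':
    print('fixture',r.x,np.degrees(r.x[2]));print(res(r.x).reshape(-1,2).round(2))
    # bar
    L=at_z(T,tc(367,348),.012);R_=at_z(T,tc(511,401),.012)
    print('bar',L,R_,np.linalg.norm(L-R_),(L+R_)/2,np.degrees(np.arctan2(*(L-R_)[:2])))
    print('bar px in scene pred',proj(S,[L,R_]))
    def seg(c,box):
        u0,v0,u1,v1=box;h=cv2.cvtColor(c['img'],cv2.COLOR_BGR2HSV)[v0:v1,u0:u1]
        b=c['img'][v0:v1,u0:u1].astype(int)
        m=((b[...,2]>165)&(b[...,1]>140)).astype(np.uint8)
        n,l,st,ce=cv2.connectedComponentsWithStats(m);i=1+np.argmax(st[1:,4])
        ys,xs=np.where(l==i);rc=cv2.minAreaRect(np.c_[xs,ys].astype(np.float32))
        return ce[i]+[u0,v0],st[i,4],rc,[xs.min()+u0,xs.max()+u0,ys.min()+v0,ys.max()+v0]
    a=seg(T,(285,250,340,278));b=seg(S,(238,240,260,280));print(a,b)
    print('bar ctr top z.012',at_z(T,a[0],.012),'scene z.008',at_z(S,b[0],.008))
    # loupe
    print('lens top z.051',at_z(T,tc(693,183),.051),'scene',at_z(S,s1(288,503),.051))
    print('rim diam',np.linalg.norm(at_z(T,tc(656,183),.051)-at_z(T,tc(731,183),.051)))
    print('handle end',at_z(T,tc(703,364),.051),at_z(T,tc(697,238),.051),'scene end',at_z(S,s1(146,556),.045))
E
python3 fit.py
```

```text
fixture [0.6493535  0.05949802 0.13373843 0.11599936] 7.662647521409861
[[-0.35 -0.1 ]
 [ 0.72 -0.16]
 [ 0.61 -0.7 ]
 [-0.91 -0.55]
 [-0.56 -1.13]
 [ 0.12 -0.07]
 [-0.88  1.11]
 [ 0.11 -1.07]
 [-0.74  0.12]]
bar [ 0.46173284 -0.01359318  0.012     ] [ 0.42254584 -0.1117027   0.012     ] 0.10564609509590221 [ 0.44213934 -0.06264794  0.012     ] 21.77280543565924
bar px in scene pred [[246.32796868 246.21892119]
 [247.8623738  273.54330071]]
(array([311.48039216, 263.04411765]), np.int32(204), ((26.729381561279297, 13.203607559204102), (41.56977844238281, 5.025706768035889), 21.037511825561523), [np.int64(292), np.int64(331), np.int64(254), np.int64(272)]) (array([248.70403587, 260.38340807]), np.int32(446), ((10.5, 19.5), (39.0, 21.0), 90.0), [np.int64(238), np.int64(259), np.int64(240), np.int64(279)])
bar ctr top z.012 [ 0.44254886 -0.06093711  0.012     ] scene z.008 [ 0.44620419 -0.06463916  0.008     ]
lens top z.051 [ 0.56675043 -0.23523453  0.051     ] scene [ 0.56803224 -0.24214664  0.051     ]
rim diam 0.05078254548825197
handle end [ 0.44552626 -0.23583903  0.051     ] [ 0.52965076 -0.23602396  0.051     ] scene end [ 0.45103984 -0.23321212  0.045     ]
```

Everything lies where the sizes say it should, and the two cameras agree to a few mm. Bar centre is about (0.443, -0.062) with yaw about -21.7°. Fixture is at (0.649, 0.059) with yaw 7.7°. I'll grasp the bar now.

```bash
cat >> h.py <<'E'
def down(deg):  # tool x axis at world heading deg, z down
    a=np.radians(deg);x=np.array([np.cos(a),np.sin(a),0]);z=np.array([0,0,-1.]);return np.c_[x,np.cross(z,x),z]
def st(s=''):
    print(s,'t',round(arm.get_t(),2),'p',np.round(arm.get_tool_pos(),4),'f',np.round(arm.get_force(),1),'op',round(arm.get_opening(),4))
E
python3 - <<'E'
from h import *
print(arm.get_orientation().round(2) if hasattr(arm.get_orientation(),'round') else arm.get_orientation())
for n,p,d in(('bar',[.443,-.062,.02],68.2),('clip',[.649,.0595,.1],97.66),('loupe',[.492,-.237,.03],0),('final',[.575,.05,.097],7.66)):
    for k in(0,180):
        q=arm.solve_ik(p,down(d+k));print(n,d+k,None if q is None else np.round(q,0))
E
```

```text
[[-0.96  0.29 -0.  ]
 [ 0.29  0.96 -0.  ]
 [-0.   -0.   -1.  ]]
bar 68.2 [-44.  34.  59. 127. -44.  43.  23.]
bar 248.2 [ 48.  28. -55. 125.  34.  43. 129.]
clip 97.66 [-36.  36.  39.  96. -26.  58.  19.]
clip 277.65999999999997 [ -52.   54.   72.   96.  -54.   72. -139.]
loupe 0 [-10.  33.  41. 113. -30.  45. -42.]
loupe 180 [-13.  34.  44. 114. -33.  46. 141.]
final 7.66 [-43.  30.  45. 107. -26.  54. -68.]
final 187.66 [-30.  26.  26. 107. -14.  51. 101.]
```

```bash
python3 - <<'E'
from h import *
arm.move_ptp([.443,-.062,.2],down(68.2));st('above')
arm.gripper_to(.05,60)
arm.move_straight([.443,-.062,.03],vel=.2)
arm.move_straight([.443,-.062,.0045],vel=.06);st('low')
arm.gripper_to(.0,80);st('grip')
arm.move_straight([.443,-.062,.12],vel=.15);st('up')
T=cam('top','top1.png');S=cam('scene','scene1.png')
print(proj(T,[.443,-.062,.12]),proj(S,[.443,-.062,.12]))
a=T['img'][215:300,270:355];b=S['img'][195:280,210:295]
cv2.imwrite('pics/v1.png',cv2.resize(np.hstack([a,b]),None,fx=4.7,fy=4.7,interpolation=cv2.INTER_CUBIC))
E
```

```text
above t 2.78 p [ 0.4435 -0.061   0.2001] f [ 0.6 -0.5  0.2] op 0.0859
low t 4.8 p [ 0.4428 -0.0622  0.0043] f [-0.4 -0.1  0.3] op 0.05
grip t 5.24 p [ 0.4432 -0.062   0.005 ] f [-0.9  0.9  6.1] op 0.009
up t 6.16 p [ 0.4422 -0.0617  0.1193] f [-0.2 -0.2 -0.9] op 0.0089
[[315.8431072  264.72456741]] [[245.28174841 232.84046082]]
```

View pics/v1.png

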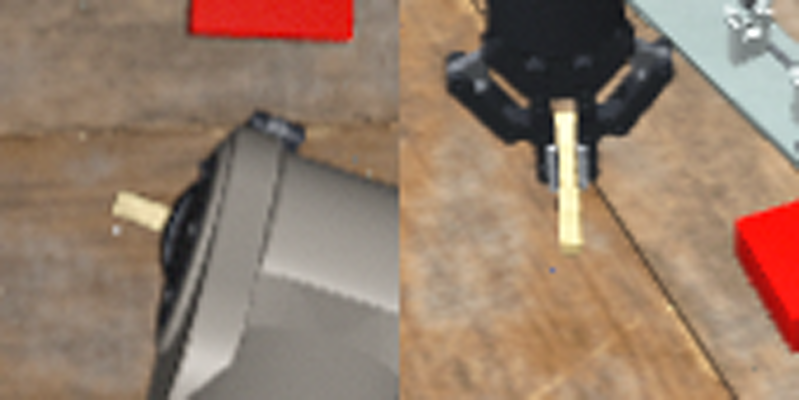

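Left half (top view): the bar's left end is at about (116,203). Right half (scene view): the bar runs from about (565,105) to (571,240), gripped straight near its middle. I'll estimate its offset along the length.

```bash
python3 - <<'E'
from h import *
T=cam('top');S=cam('scene');p=np.array(arm.get_tool_pos());R=np.array(arm.get_orientation());l=R[:,0];print(l,p)
for off in(-.004,-.002,0,.002,.004):
    c=p+[0,0,.007]+l*off
    q=lambda c,P:proj(c,P)[0]
    e=(q(T,c+l*.055)-[270,215])*4.7; f=(q(S,c+l*.055)-[210,195])*4.7+[399.5,0]; n=(q(S,c-l*.055)-[210,195])*4.7+[399.5,0]
    print(off,e.round(0),f.round(0),n.round(0))
# bar brass pixels
for c,b in((T,(285,250,315,270)),(S,(238,205,255,255))):
    u0,v0,u1,v1=b;i=c['img'][v0:v1,u0:u1].astype(int);m=(i[...,2]>170)&(i[...,1]>150)&(i[...,2]-i[...,0]>30)
    ys,xs=np.where(m);print(xs.min()+u0,xs.max()+u0,ys.min()+v0,ys.max()+v0,m.sum())
E
```

```text
[ 0.37157949  0.9284003  -0.0012545 ] [ 0.4423041  -0.06211197  0.11924092]
-0.004 [121. 200.] [561. 111.] [568. 245.]
-0.002 [117. 199.] [560. 109.] [568. 242.]
0 [114. 197.] [560. 106.] [567. 239.]
0.002 [110. 196.] [560. 104.] [567. 237.]
0.004 [106. 195.] [560. 102.] [567. 234.]
294 305 256 263 59
238 254 213 248 172
```

```bash
cat > refit.py <<'E'
from fit import *
obs2=[(c,np.array(uv)-([0,1] if c is T else [.8,0]),q) for c,uv,q in obs]
obs[:]=obs2
r=least_squares(res,[.65,.06,.13,.12],loss='soft_l1',f_scale=.7)
print('refit',r.x,np.degrees(r.x[2]),'\n',res(r.x).reshape(-1,2).round(2))
E
python3 - <<'E'
from refit import *
x,y,a,_=r.x
arm.move_straight([.5,-.02,.13],ori=down(80),vel=.2)
arm.move_straight([x,y,.105],ori=down(90+np.degrees(a)),vel=.15);arm.hold(.3);st('hover')
T=cam('top','top2.png');S=cam('scene','scene2.png')
a=S['img'][130:240,245:325];b=T['img'][155:225,195:310]
A=cv2.resize(a,None,fx=5.4,fy=5.4,interpolation=cv2.INTER_CUBIC);B=cv2.resize(b,None,fx=3,fy=3,interpolation=cv2.INTER_CUBIC)
o=np.zeros((600,800,3),np.uint8);o[:A.shape[0],:A.shape[1]]=A;o[:B.shape[0],440:440+B.shape[1]]=B;cv2.imwrite('pics/v2.png',o)
E
```

```text
refit [0.6500938  0.0602498  0.13855974 0.11566071] 7.93888847791429 
 [[-0.53  0.89]
 [ 0.47  0.44]
 [ 0.24 -0.07]
 [-0.17 -0.64]
 [ 0.13 -1.26]
 [ 1.06 -0.36]
 [ 0.13  0.86]
 [-0.15 -0.15]
 [ 0.04  0.07]]
hover t 8.57 p [0.6499 0.0601 0.1052] f [ 0.2  0.3 -0.4] op 0.0088
```

View pics/v2.png

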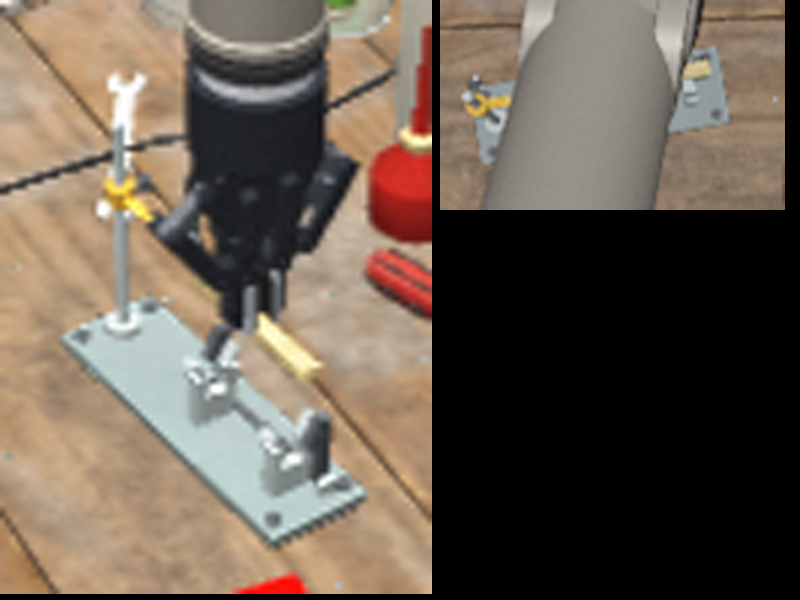

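The scene crop shows the bar's near end at about (315,370) and the fork prong tops at about (268,438)/(292,460) and (197,365)/(228,365). I'll compare these with the fixture model.

```bash
python3 - <<'E'
from refit import *
f=fx(r.x);P=lambda q:((proj(S,f(q))[0]-[245,130]+.5)*5.4-.5).round(0)
for q in((-.016,-.038,.055),(.016,-.038,.055),(-.016,.038,.055),(.016,.038,.055),(0,-.038,.010),(0,.135,.010),(0,.135,.168),(0,-.055,.1125),(.02,-.038,.01),(-.02,-.043,.01)):print(q,P(q))
h=lambda q:((proj(T,f(q))[0]-[195,155]+.5)*3-.5+[440,0]).round(0)
for q in((-.02,-.038,.058),(0,-.055,.1125)):print('top',q,h(q))
# crisp images: whole top + scene of fixture, from first pictures, with model points drawn
a=cv2.imread('pics/scene0.png')[160:235,260:325];t=cv2.imread('pics/top0.png')[165:215,235:300]
A=cv2.resize(a,None,fx=6,fy=6,interpolation=cv2.INTER_CUBIC);B=cv2.resize(t,None,fx=6,fy=6,interpolation=cv2.INTER_CUBIC)
for y in(-.033,-.043,.033,.043):
  for x,z in((-.014,.058),(.014,.058),(-.007,.03),(.007,.03)):
    for c,I,o,b in((S,A,(260,160),(.8,0)),(T,B,(235,165),(0,1))):
        u=((proj(c,f((x,y,z)))[0]+b-o+.5)*6-.5).round().astype(int);cv2.circle(I,tuple(map(int,u)),2,(0,0,255) if z>.05 else (0,255,0),-1)
o=np.zeros((450,800,3),np.uint8);o[:A.shape[0],:A.shape[1]]=A;o[:B.shape[0],400:400+B.shape[1]]=B;cv2.imwrite('pics/v3.png',o)
E
```

```text
refit [0.6500938  0.0602498  0.13855974 0.11566071] 7.93888847791429 
 [[-0.53  0.89]
 [ 0.47  0.44]
 [ 0.24 -0.07]
 [-0.17 -0.64]
 [ 0.13 -1.26]
 [ 1.06 -0.36]
 [ 0.13  0.86]
 [-0.15 -0.15]
 [ 0.04  0.07]]
(-0.016, -0.038, 0.055) [265. 436.]
(0.016, -0.038, 0.055) [310. 414.]
(-0.016, 0.038, 0.055) [189. 365.]
(0.016, 0.038, 0.055) [233. 345.]
(0, -0.038, 0.01) [286. 482.]
(0, 0.135, 0.01) [121. 328.]
(0, 0.135, 0.168) [115. 121.]
(0, -0.055, 0.1125) [308. 365.]
(0.02, -0.038, 0.01) [313. 468.]
(-0.02, -0.043, 0.01) [263. 500.]
top (-0.02, -0.038, 0.058) [692. 102.]
top (0, -0.055, 0.1125) [709.  65.]
```

View pics/v3.png

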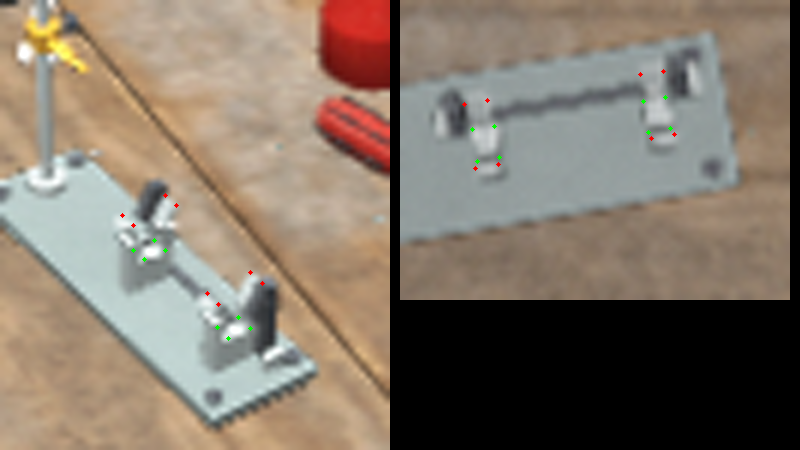

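The model overlays the forks to about 1 px, and the bar offset agrees. I'll shift about 1 mm back and descend in steps, watching the force.

```bash
python3 - <<'E'
from h import *
R=down(97.8)
arm.move_straight([.6492,.0596,.075],ori=R,vel=.08);st()
for z in(.066,.06,.055,.05,.047,.044,.041,.039,.037,.0355):
    arm.move_straight([.6492,.0596,z],ori=R,vel=.05);st(z)
    if abs(arm.get_force()[2])>25 or np.hypot(*arm.get_force()[:2])>20: print('STOP');break
E
```

```text
t 9.29 p [0.6488 0.0595 0.0743] f [-0.7 -1.4 -1. ] op 0.0094
0.066 t 9.62 p [0.6489 0.0597 0.0657] f [ 0.3 -0.  -1.6] op 0.0088
0.06 t 9.89 p [0.6487 0.0596 0.0595] f [-1.1  0.1 -1.9] op 0.0089
0.055 t 10.14 p [0.6478 0.0593 0.0543] f [-2.2 -0.6 -0.6] op 0.009
0.05 t 10.39 p [0.6481 0.0592 0.0493] f [-4.6 -1.4 -1.1] op 0.0093
0.047 t 10.64 p [0.6485 0.0594 0.0464] f [-4.  -0.3 -1.9] op 0.0087
0.044 t 10.89 p [0.6488 0.0595 0.0437] f [-5.  -1.  -1.2] op 0.0091
0.041 t 11.14 p [0.649  0.0596 0.0408] f [-3.5 -1.7 -1.3] op 0.009
0.039 t 11.39 p [0.6491 0.0597 0.0383] f [-2.3 -1.1 -6.2] op 0.0095
0.037 t 11.64 p [0.6498 0.0599 0.037 ] f [-1.7 -0.5 -4.6] op 0.009
0.0355 t 11.89 p [0.6499 0.0598 0.036 ] f [-2.5 -0.2 -1.1] op 0.0087
```

```bash
python3 - <<'E'
from h import *
R=down(97.8)
for z in(.0345,.0335,.0325,.0315,.0305,.0295,.0285):
    arm.move_straight([.6495,.0597,z],ori=R,vel=.04);arm.hold(.1);st(z)
    if arm.get_force()[2]>12: print('STOP');break
T=cam('top','top4.png');S=cam('scene','scene4.png')
A=cv2.resize(S['img'][160:235,260:330],None,fx=8,fy=8,interpolation=cv2.INTER_CUBIC);cv2.imwrite('pics/v4.png',A)
E
```

```text
0.0345 t 12.24 p [0.6499 0.0599 0.0351] f [-3.   0.8  3.8] op 0.009
0.0335 t 12.59 p [0.6499 0.0599 0.035 ] f [-6.2  0.6  9.9] op 0.0092
0.0325 t 12.94 p [0.6499 0.0598 0.035 ] f [-7.9  0.2 14.1] op 0.0091
STOP
```

View pics/v4.png

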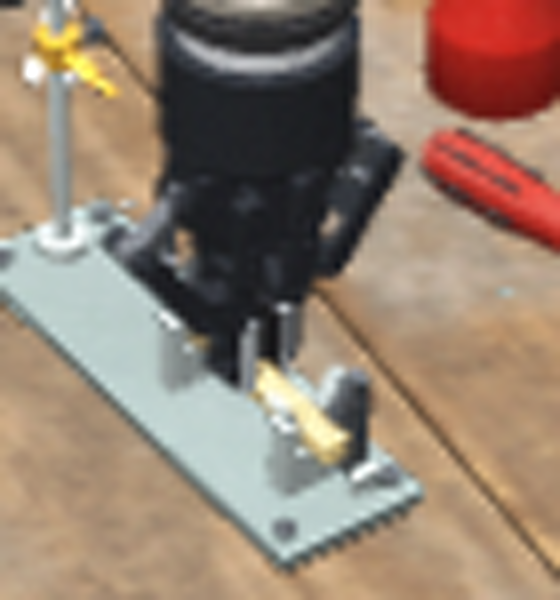

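The hard stop at TCP z = 0.035 is the expected seated height (30 mm slot bottom plus 5 mm), and the bar lies in the near fork under the nose. I'll release, rise, and check the seated bar.

```bash
python3 - <<'E'
from h import *
R=down(97.8)
arm.move_straight([.6497,.0598,.0345],ori=R,vel=.04)
arm.gripper_to(.04);st('open')
arm.move_straight([.6497,.0598,.14],ori=R,vel=.12);st('up')
arm.move_ptp([.492,-.15,.2],down(0));st('aside')
T=cam('top','top5.png');S=cam('scene','scene5.png')
A=cv2.resize(S['img'][160:235,260:325],None,fx=6,fy=6,interpolation=cv2.INTER_CUBIC);B=cv2.resize(T['img'][165:215,235:300],None,fx=6,fy=6,interpolation=cv2.INTER_CUBIC)
C=cv2.resize(T['img'][190:270,345:410],None,fx=6,fy=6,interpolation=cv2.INTER_CUBIC)
o=np.zeros((600,800,3),np.uint8);o[:A.shape[0],:A.shape[1]]=A;o[:300,400:790]=B;o[302:600,400:790]=C[130:428];cv2.imwrite('pics/v5.png',o)
E
```

```text
open t 13.69 p [0.6502 0.0598 0.0344] f [ 0.7  0.  -0. ] op 0.04
up t 14.72 p [0.649  0.0599 0.1391] f [ 0.4  1.1 -0.3] op 0.0396
aside t 15.83 p [ 0.4926 -0.149   0.1996] f [0.3 0.1 0.6] op 0.04
```

View pics/v5.png

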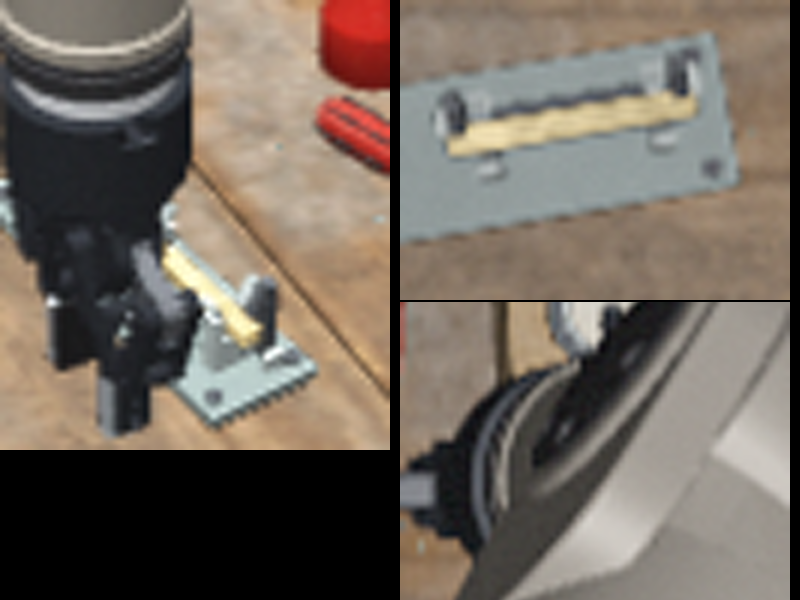

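The bar is seated in both forks with the arms upright. In the top view its ends are at 448 and 697, so its middle is at 572; the forks' middle is about 573 after the tilt correction. Next is the loupe.

```bash
python3 - <<'E'
from h import *
R=down(0)
arm.gripper_to(.06)
arm.move_straight([.493,-.237,.12],ori=R,vel=.15)
arm.move_straight([.493,-.237,.024],ori=R,vel=.08);arm.hold(.2);st('low')
arm.gripper_to(0,110);st('grip')
arm.move_straight([.493,-.237,.054],ori=R,vel=.08);st('lift')
arm.move_straight([.493,-.237,.17],ori=R,vel=.15);arm.hold(.3);st('up');print(np.round(arm.get_ft_torque(),3))
T=cam('top','top6.png');S=cam('scene','scene6.png')
p=np.array(arm.get_tool_pos());lc=p+[.075,0,.019]
print('pred lens top-rim',proj(T,lc+[0,0,.008]),proj(S,lc+[0,0,.008]))
A=cv2.resize(S['img'][190:300,255:345],None,fx=4.4,fy=4.4,interpolation=cv2.INTER_CUBIC);B=cv2.resize(T['img'][170:280,345:435],None,fx=4.4,fy=4.4,interpolation=cv2.INTER_CUBIC)
cv2.imwrite('pics/v6.png',np.hstack([A,B]))
E
```

```text
low t 18.76 p [ 0.4933 -0.2371  0.0243] f [0.9 0.1 0.5] op 0.0601
grip t 19.25 p [ 0.493  -0.237   0.0241] f [-0.4  0.8  2.1] op 0.012
lift t 19.77 p [ 0.4933 -0.2368  0.0544] f [-0.5  0.4 -1.1] op 0.012
up t 21.0 p [ 0.4927 -0.2369  0.1695] f [ 0.5  0.1 -0.2] op 0.0121
[0.021 0.066 0.031]
pred lens top-rim [[396.03513559 207.03791807]] [[318.80547331 239.0509102 ]]
```

View pics/v6.png

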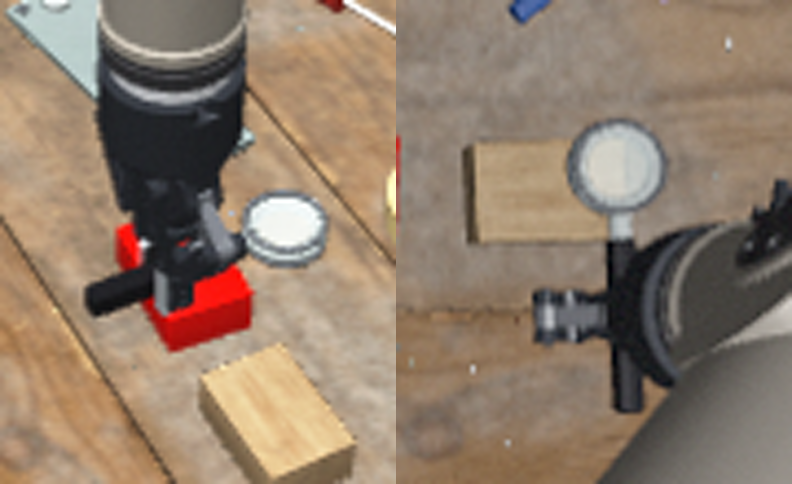

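The loupe is held. In the scene view (left half) the rim centre is at about (285,220). In the top view (right half) it's at about (616,166), with the handle end at (628,410). I'll refine these numerically, including tilt.

```bash
python3 - <<'E'
from h import *
T=cam('top');S=cam('scene');p=np.array(arm.get_tool_pos());z=p[2]+.027
print('p',p)
tt=lambda U,V:np.array(((U-396+.5)/4.4-.5+345,(V+.5)/4.4-.5+170))
ss=lambda U,V:np.array(((U+.5)/4.4-.5+255,(V+.5)/4.4-.5+190))
print('top lens',at_z(T,tt(616,166)-[0,1],z)-p,'neck',at_z(T,tt(621,240)-[0,1],z)-p,'end',at_z(T,tt(628,410)-[0,1],z)-p)
print('scene lens',at_z(S,ss(285,220)-[.8,0],z)-p,'end',at_z(S,ss(95,303)-[.8,0],z-.008)-p)
# free 3D triangulation of lens
from scipy.optimize import least_squares
f=lambda X:np.r_[proj(T,X)[0]+[0,1]-tt(616,166),proj(S,X)[0]+[.8,0]-ss(285,220)]
r=least_squares(f,p+[.075,0,.027]);print('tri',r.x-p,r.fun)
g=lambda X:np.r_[proj(T,X)[0]+[0,1]-tt(628,410),proj(S,X)[0]+[.8,0]-ss(88,290)]
r=least_squares(g,p+[-.05,0,.027]);print('tri end',r.x-p,r.fun)
# bright lens blob centroids
for c,b in((T,(380,190,412,222)),(S,(305,228,335,256))):
    u0,v0,u1,v1=b;i=c['img'][v0:v1,u0:u1].astype(int);m=((i.min(2)>175)).astype(np.uint8)
    n,l,st_,ce=cv2.connectedComponentsWithStats(m);k=1+np.argmax(st_[1:,4]);print(ce[k]+[u0,v0],st_[k])
E
```

```text
p [ 0.49292873 -0.23704442  0.16989181]
top lens [0.07654235 0.00316335 0.027     ] neck [0.03927714 0.00270662 0.027     ] end [-0.04530964  0.00371877  0.027     ]
scene lens [ 0.0733564  -0.00152362  0.027     ] end [-0.04597181 -0.00169987  0.019     ]
tri [0.07647052 0.00204096 0.02243587] [-0.08054296  0.21253637  0.24878041 -0.04946595]
tri end [-0.04629926  0.00345035  0.02476542] [-0.15153333  0.4116961   0.47504584 -0.05298688]
[395.35159817 206.89497717] [  7   9  17  17 219]
[319.55405405 239.96621622] [  7   7  16  11 148]
```

Scene and top agree on lens reach of about 76 mm and yaw of about 0°. Camera bias in height is about 2–3 mm, so I'll set the height by comparing the lens directly with the pointer at the final place.

```bash
python3 - <<'E'
from h import *
R=down(0)
arm.move_straight([.574,.060,.17],ori=R,vel=.2)
arm.move_straight([.574,.060,.099],ori=R,vel=.1);arm.hold(.5);st('fin')
T=cam('top','top7.png');S=cam('scene','scene7.png')
A=cv2.resize(S['img'][135:235,255:325],None,fx=6,fy=6,interpolation=cv2.INTER_CUBIC);B=cv2.resize(T['img'][160:215,200:295],None,fx=4,fy=4,interpolation=cv2.INTER_CUBIC)
o=np.zeros((600,800,3),np.uint8);o[:600,:420]=A;o[:220,420:800]=B;cv2.imwrite('pics/v7.png',o)
E
```

```text
fin t 24.25 p [0.574  0.0601 0.0991] f [-0.3 -0.4 -1. ] op 0.0125
```

View pics/v7.png

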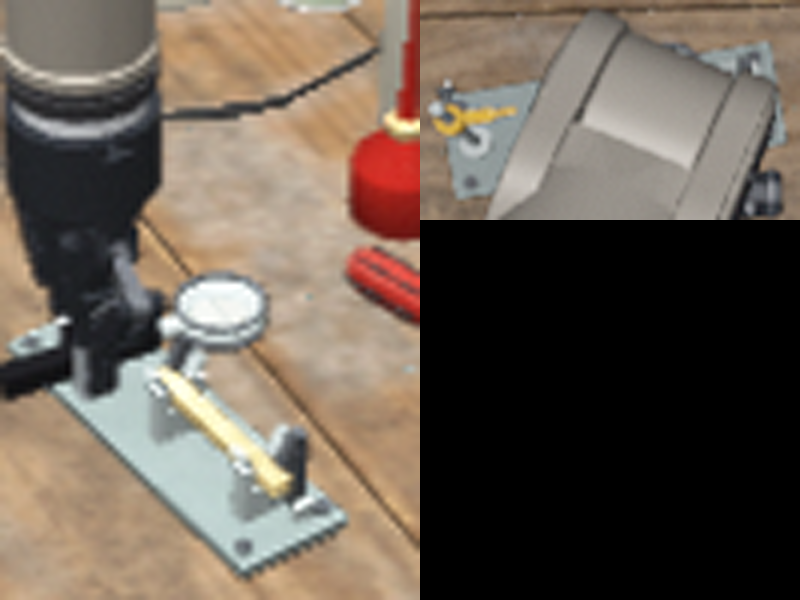

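The scene crop shows the rim's top centre at about (222,304) above the seated bar, whose top middle is at about (222,427). The gripper hides the pointer here and the arm hides the lens in the top view. I'll use the lens, whose pose is known from the arm, as the local camera reference and solve the pointer height from the earlier picture.

```bash
python3 - <<'E'
from h import *
from scipy.optimize import brentq
T=cam('top');S=cam('scene');p=np.array(arm.get_tool_pos());print(p, (np.array(arm.get_orientation())[:,2]).round(4))
i0=cv2.imread('pics/scene0.png').astype(int);i7=S['img'].astype(int)
def bright(i,b,t=175):
    u0,v0,u1,v1=b;j=i[v0:v1,u0:u1];m=(j.min(2)>t).astype(np.uint8)
    n,l,s,c=cv2.connectedComponentsWithStats(m);k=1+np.argmax(s[1:,4]);return c[k]+[u0,v0],s[k]
print('lens blob',bright(i7,(282,178,302,195)))
for dz in(.004,.008):print('pred lens',dz,proj(S,p+[.076,0,.019+dz]))
# bar brass blob in scene7
j=i7[185:225,275:310];m=(j[...,2]>150)&(j[...,2]-j[...,0]>45);ys,xs=np.where(m);print('bar blob',xs.min()+275,xs.max()+275,ys.min()+185,ys.max()+185,xs.mean()+275,ys.mean()+185)
bm=np.array([.6499,.0598,0]);a=np.radians(7.8);l=np.array([-np.sin(a),np.cos(a),0])
for s in(1,0,-1):print('pred bar top',proj(S,bm+[0,0,.042]+l*.055*s))
print('pointer zone (R-B):');print((i0[160:178,262:280,2]-i0[160:178,262:280,0]))
tip=bm+l*.095
for z in(.110,.115,.12,.125):print(z,'tip pred',proj(S,tip+[0,0,z])[0],'attach',proj(S,bm+l*.135+[0,0,z])[0],'top',proj(T,tip+[0,0,z])[0])
print('post',proj(S,[bm+l*.135+[0,0,.168],bm+l*.135+[0,0,.01]]))
i=cv2.imread('pics/scene0.png');A=cv2.resize(i[145:200,258:285],None,fx=10,fy=10,interpolation=cv2.INTER_NEAREST);B=cv2.resize(i7.astype(np.uint8)[175:230,275:310],None,fx=10,fy=10,interpolation=cv2.INTER_NEAREST)
cv2.imwrite('pics/v8.png',np.hstack([A,B]))
E
```

```text
[0.57399639 0.06001111 0.09899021] [ 0.  0. -1.]
lens blob (array([291.51685393, 185.40449438]), array([ 3,  4, 14,  9, 89], dtype=int32))
pred lens 0.004 [[290.89249402 185.24780417]]
pred lens 0.008 [[290.90971649 184.23055947]]
bar blob 275 309 190 224 293.9206896551724 208.12413793103448
pred bar top [[280.61354354 195.6618373 ]]
pred bar top [[290.5658     204.86055823]]
pred bar top [[300.98266116 214.488792  ]]
pointer zone (R-B):
[[  7  38  41  27  -4  -7  11  24  75  81  77  72  70  73  71  65  60  55]
 [ 49  49  48  21  -1  -5  19  57  52  75  81  78  77  73  72  64  61  58]
 [ 50  56  61  26   1  -8  52  67  35  -6  28  74  75  67  63  58  58  60]
 [ 53  60 101 141  36  -2 136 136  47  -7 -10  70  79  72  66  60  54  51]
 [ 58  61 136 167  94 100 161 151  40  -5  -3  37  75  79  75  65  57  48]
 [ 60  59  89 169 175 173 171 106  46  22  35  37  54  74  69  62  54  46]
 [ 58  58  91 130 135 128 166 145  87  75  73  72  45  61  69  64  58  53]
 [ 53  30  41 102 132 133 174 168 135 107  74  72  76  51  67  67  67  65]
 [ 54   3   1  46 116 114 127 132 157 158 101  72  70  69 
[... 494 characters left out ...]
20  63  69  70  65  67  66  67  68  70  70  76]
 [ 61  60  58  56   5  -8  19  59  66  66  65  65  68  70  71  73  70  68]
 [ 58  56  57  56  16  -4  20  55  65  67  66  66  65  67  70  71  71  68]]
0.11 tip pred [273.39962896 172.85346374] attach [266.45524071 166.69640802] top [223.78205778 186.6844947 ]
0.115 tip pred [273.38061445 171.60986185] attach [266.42107595 165.45929248] top [223.52503266 186.39153839]
0.12 tip pred [273.36151385 170.36061985] attach [266.3867592  164.21665831] top [223.26545714 186.09567169]
0.125 tip pred [273.34232659 169.10569945] attach [266.35228944 162.96846863] top [223.00329317 185.7968511 ]
post [[266.04938187 151.99919001]
 [267.10810044 190.33380938]]
```

View pics/v8.png

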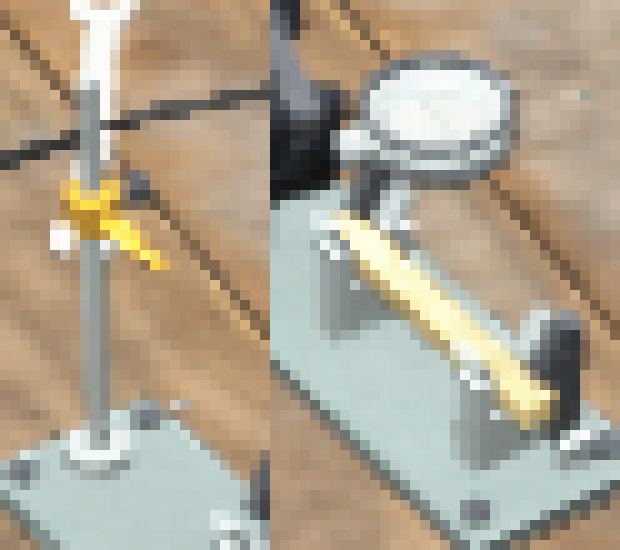

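Seen in scene pixels, the pointer line corrected by the lens/post reference (dv about +0.5 px) gives a height of 0.119 ± 0.0015. The lens is at 0.118 now. I'll check the bar middle against the TCP numerically in the earlier top view, then raise 1 mm.

```bash
python3 - <<'E'
from h import *
T=cam('top');a=np.radians(7.8);l=np.array([-np.sin(a),np.cos(a),0]);bm=np.array([.6499,.0598,.042])
i=cv2.imread('pics/top5.png').astype(int)[175:195,238:290];m=((i[...,2]-i[...,0]>45)&(i[...,2]>140)).astype(np.uint8)
n,L,s,c=cv2.connectedComponentsWithStats(m);k=1+np.argmax(s[1:,4]);print('obs',c[k]+[238,175],s[k])
print('pred ctr/ends',proj(T,[bm,bm+l*.055,bm-l*.055]).round(2))
arm.move_straight([.574,.0599,.100],ori=down(0),vel=.02);arm.hold(1.0);st('final');print(np.abs(arm.get_joint_vel()).max())
E
```

```text
obs [262.89830508 184.98305085] [  5   6  41  10 177]
pred ctr/ends [[263.1  184.43]
 [242.22 187.88]
 [283.98 180.98]]
final t 25.75 p [0.574  0.0599 0.1   ] f [-0.9 -1.1 -1.5] op 0.0119
0.1107467168210378
```

```bash
python3 -c "
from h import *
arm.job_done();st('done')"
```

```text
the job is handed in; nothing more can be done
the job is handed in; nothing more can be done
```

The bar is seated in the clip fixture, and I handed the job in with the gripper holding the loupe still above it, at about 26 s of the 64 s allowed. No verdict came back.

- **Bar:** It reached a hard stop at a tool height of 0.035 m, the height expected when it sits on the fork bottoms. After release, the camera view showed it lying in both forks with the jaw arms upright. Its measured middle was within about 0.5 px (roughly 1.5 mm) of where I had placed it, and midway between the forks.
- **Loupe position:** Gripped about 76 mm from the lens centre. By the arm's readings, the lens centre is at about (0.650, 0.060), straight above the bar's middle, and 0.119 m above the bench.
- **Stillness:** The arm was essentially still at hand-in, with the fastest joint at about 0.1 °/s.

Some checks were less certain or disagreed:

- **Camera disagreement:** The two cameras differed by 2–4 mm, so I corrected them using the arm's own readings.
- **Pointer height:** My first estimate was 0.116 m. After correcting against the loupe and the post it came to 0.119 ± 0.0015 m, and I used that.
- **Last view:** In the final pose the gripper hid the pointer from the scene camera and the arm hid the lens from the top camera. I couldn't compare lens and pointer in one picture.
- **Tilt:** I couldn't see the loupe's tilt to better than about 1°.
- **Bystander tools:** I had no contact with them that I know of, but I didn't check them separately at the end.

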